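# Seat the six-well block in the dry-block heater

### The job

Take the aluminium block with six large wells by its grip rib, set it in the recess of the dry-block heater without dropping it, and press it down until its top face is flush with the heater's rim. It may go in either way round. Leave the other two blocks where they stand, and let go of the block when it is home.

Things in the scene. Friction and masses are not known exactly. Their poses are not given: they have to be found in the camera images.
- block_six: Bare aluminium block, 84 (x) by 60 (y) by 34 mm high, 0.29 to 0.47 kg, upright on the bench. Six dark 17 mm wells in its top, three each side of a middle grip rib 46 mm long (x), 14 mm thick (y), 34 mm high (rib top 68 mm above the underside): pinch it across y from above. Origin: centre of the underside; z up.
- recess (a point): Middle of the recess mouth at rim level, 80 mm up, on a fixed white heater 194 (x) by 124 mm; low grey panel at -x. Mouth 104 (x) by 80 mm, bevelled to 92 by 68 in 10 mm. z up. Floor: a lift plate that stays where left, at first 20-23 mm below the rim (block stands 11-14 mm proud). Pushing 13 to 18 N on the block slides it to its stop 34 mm down: block flush, rib top 34 mm above rim.
- block_many: Another aluminium block, to be left alone: same outside size and rib as the six-well block, but with twenty small wells of 7 mm. Origin: centre of the underside; z up.
- block_half: Short aluminium block, to be left alone: 44 mm (x) by 60 mm (y) by 34 mm high, with two large wells of 17 mm, one each side of a rib 34 mm long, 14 mm thick and 34 mm high. Origin: centre of the underside; z up.

How it is judged (in metres and radians):
At the end, for the whole second after the job is handed in: The six-well block lies in the recess, upright (within 6 degrees), its long side along the recess's long side (within 11 degrees, either way round), within 12 mm of the middle, its top face no more than 4 mm above the rim, at rest (z of block_six in the frame of recess below -0.03 m and horizontal distance between block_six and recess below 0.012 m and angle between the x axis of block_six and the x axis of recess, either way round below 0.2 rad and angle between block_six's own z axis and vertical below 0.1 rad and linear speed of block_six below 0.02 m/s); the robot touches nothing.
It fails at once if the six-well block is dropped (falls faster than 0.6 m/s out of the fingers, a fall of about 20 mm) (linear speed of block_six above 0.6 m/s and contact force between the fingers and block_six below 0.1 N).
It fails at once if the block with many small wells is moved by more than 30 mm (distance of block_many from where it was at the start of the episode above 0.03 m).
It fails at once if the short block is moved by more than 30 mm (distance of block_half from where it was at the start of the episode above 0.03 m).
It also fails if it takes over 40 s, if anything falls off the work surface, if the arm or the gripper's body presses on something with over 40 N, if the wrist force passes 120 N, or if a joint passes its speed limit or range.

### The arm

A 6-joint arm with a two-finger parallel gripper is mounted at the origin on the work surface. World frame = base frame: x ahead of the robot, y to its left, z up, the work surface at z = 0. Lengths are in m, angles in degrees, forces in N, time in s.
With the tool pointing down it reaches from about 0.4 to 0.825 m from the base axis. Payload 7 kg.
Tool frame: the origin (TCP) lies between the finger pads; the fingertips stand 11 mm ahead of it and the grasp point (between the pads) lies 8 mm behind it; z points along the fingers, y is the direction in which the jaws open and shut (so a half turn about z gives the same grasp; the last joint's range is limited). The gripper opens to 88 mm and grips with 3 to 60 N. Pads are 19 mm wide; open, the fingers measure 130 mm over their backs; the gripper's body (78 mm by 193 mm) begins 47 mm behind the grasp point.
Start: joints at [85.548, 20.546, 0.682, 0, -70.136, -16.507], TCP at [0.241, 0.63, 0.238] pointing down, gripper open.
Joint ranges: [-176.03, 176.03], [-82.01, 121.73], [-58.28, 71.71], [-173.87, 95.51], [-174.79, -0.11], [-173.66, 173.66]. Speed limits (degrees/s): [136.94, 136.94, 172.46, 180, 180, 180].

### API

Orientations are given as [roll, pitch, yaw] about the fixed x, y, z axes, in that order (R = Rz(yaw) Ry(pitch) Rx(roll)).
In Python, from plant import r gives the robot as it stands.
- The arm moves only by the shell command python3 -m inch 'ROWS' [OPENING] [FORCE]. ROWS is JSON, a list of rows, each an object of numbers: "x", "y", "z": the shift along the tool's x, y, z as a fraction of full scale; "yaw": the turn about the tool's z as a fraction of full scale. In form: [{"x": .., "y": .., "z": .., "yaw": ..}, ...]. A call has 1 to 5 rows; each row shifts and turns the pose as measured when the row begins, along the tool's axes as they then stand; what a row does not reach is not made up. Full scale, the value 1, is 0.025 m for a shift and 4 degrees for a turn. A row lasts 1/12 s, in which the tool goes at most 41.7 mm and 7.16 degrees, less where a joint would pass 70% of its speed; a pose out of reach is approached as far as the arm can. A call with a number of a shift or a turn outside -1 to 1 is refused whole. A call with a gripper value outside its range is refused whole. OPENING is the opening, from -1 (shut) to 1 (fully open), set as the call begins (- or left out, the last holds). The fingers move at their own pace and stop on an object; FORCE is the grip in N (left out, the last holds). Time passes only in rows, so rows that do not move let the fingers close. It gives the time, the measured TCP pose, the force and the opening at its end, in the units of the state.
- r.get_state(): the state, without advancing time (a new reading comes with each control period).
- r.capture(name): name is "side" or "top"; returns (picture, depth): 400x640x3 uint8, red, green, blue; 400x640 float32, m along the optical axis (not along the pixel's ray), 0 where there is no reading.
- r.camera_info(name): a dict with "mtx" (3x3 intrinsics, pixels), "pose" (4x4, takes a point from camera to world coordinates). Camera axes: x right, y down, z forward; pixel columns grow to the right and rows downward; lengths in m; the calibration is good to about 2 mm. A picture is of the moment at which its call begins. camera_info takes no time and is no camera call.
- r.close_job(): hands the job in, once; it reports no verdict.
The state is a dict: "time_s": time; "joints": joint angles; "qd": joint speeds; "joint_torque": joint torques, N m; "tcp_pos": TCP position; "eef_rot": TCP orientation; "contact_force": force on the tool from outside, world axes, zero at the start; "moment": the same for the moment, N m; "gripper_width": finger opening in m.
Only numpy, scipy, OpenCV 4.12 (cv2) and the standard library are available. Lean on these libraries where they do the work, as an engineer would, in place of code of your own. Each camera call takes 0.05 s, during which the arm holds its last target. There are 200 camera calls.

## Working session

There is one attempt and no reset: what is moved stays moved. The work goes in short steps, Python scripts to look and compute and a shell command to move; the robot and the scene stay as the last step left them, time stands still between calls to the robot, and variables do not carry over. Pictures are saved under pics/ and viewed, about 8 in all and at most 12, crops included, and the job is handed in when it is done.

```bash
mkdir -p pics; python3 - <<'E'
from plant import r
import cv2,numpy as np
print(r.get_state())
for n in("top","side"):
    p,d=r.capture(n);cv2.imwrite(f"pics/{n}1.png",p[:,:,::-1]);np.save(f"pics/{n}1.npy",d)
    print(n,{k:np.round(v,4) for k,v in r.camera_info(n).items()})
E
```

```text
{'time_s': 0.0, 'joints': array([ 8.55493275e+01,  2.05921765e+01,  6.33837273e-01, -1.89826563e-02,
       -7.01370636e+01, -1.65083148e+01]), 'qd': array([ 0.04868619, -0.00801969,  0.03859941,  0.0863053 , -0.03593422,
       -0.07221141]), 'joint_torque': array([-2.44351533e-03, -5.82718885e+01,  2.93060392e+01,  6.99701026e+00,
        7.04320759e-03, -1.61723692e-04]), 'tcp_pos': array([0.24129318, 0.62988976, 0.23661838]), 'eef_rot': array([ 1.79903459e+02, -1.00023323e-02, -2.09654435e+01]), 'contact_force': array([0.14643498, 0.03206055, 0.2630026 ]), 'moment': array([-1.51921964e-02,  2.19329411e-02,  6.80743156e-05]), 'gripper_width': 0.08756298512059262}
top {'mtx': array([[499.1003,   0.    , 316.7115],
       [  0.    , 499.1003, 200.0139],
       [  0.    ,   0.    ,   1.    ]]), 'pose': array([[ 1.7800e-02, -9.9070e-01,  1.3500e-01,  3.9140e-01],
       [-9.9980e-01, -1.6800e-02,  8.9000e-03, -4.0000e-04],
       [-6.5000e-03, -1.3510e-01, -9.9080e-01,  1.1702e+00],
       [ 0.0000e+00,  0.0000e+00,  0.0000e+00,  1.0000e+00]])}
side {'mtx': array([[372.2194,   0.    , 320.808 ],
       [  0.    , 372.2194, 192.5966],
       [  0.    ,   0.    ,   1.    ]]), 'pose': array([[ 0.7916, -0.3606,  0.4932,  0.1   ],
       [-0.6105, -0.4975,  0.6162, -0.4963],
       [ 0.0231, -0.789 , -0.614 ,  0.5974],
       [ 0.    ,  0.    ,  0.    ,  1.    ]])}
```

View pics/top1.png

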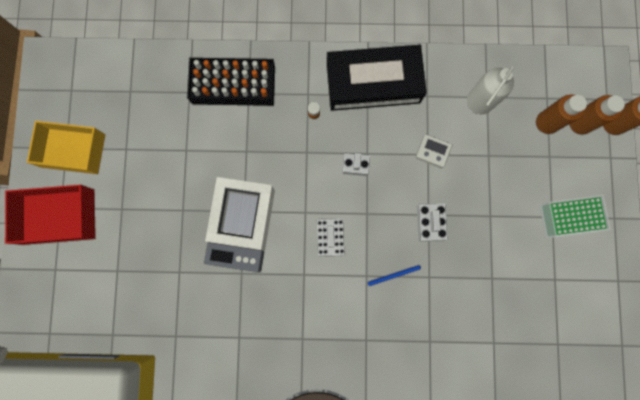

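View pics/side1.png

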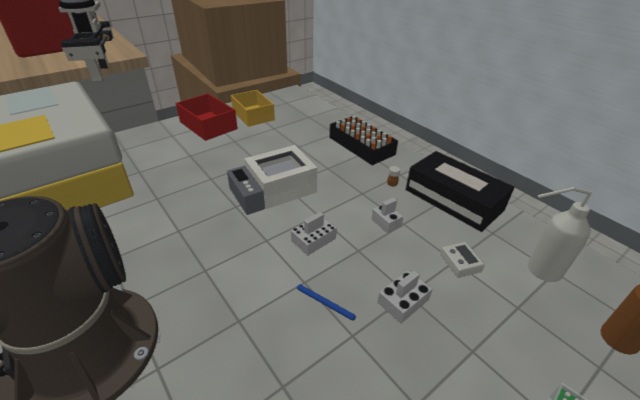

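The top view shows the six-well block at about (432,222), the many-well block at (331,237), the half block at (355,163) and the heater at (238,222). In the side view the six-well block is at (405,294) and the heater at (275,175). I'll enlarge both views to read the pixels more closely.

```bash
cat > h.py <<'E'
import numpy as np,cv2
from plant import r
def ray(n,u,v):
    c=r.camera_info(n);K,P=np.array(c["mtx"]),np.array(c["pose"])
    return P[:3,3],P[:3,:3]@np.linalg.solve(K,[u,v,1.])
def atz(n,u,v,z):
    o,d=ray(n,u,v);return o+d*(z-o[2])/d[2]
def proj(n,p):
    c=r.camera_info(n);K,P=np.array(c["mtx"]),np.array(c["pose"])
    q=K@(P[:3,:3].T@(np.array(p)-P[:3,3]));return q[:2]/q[2]
def tri(t,s):
    A=[];b=[]
    L=[ray("top",*t),ray("side",*s)]
    for o,d in L:
        d=d/np.linalg.norm(d);M=np.eye(3)-np.outer(d,d);A.append(M);b.append(M@o)
    p=np.linalg.lstsq(np.vstack(A),np.hstack(b),rcond=None)[0]
    return p,[np.linalg.norm(M@p-c) for M,c in zip(A,b)]
E
python3 - <<'E'
from h import *
t=cv2.imread("pics/top1.png");s=cv2.imread("pics/side1.png")
def c(i,u,v,w,h,W,H):return cv2.resize(i[v:v+h,u:u+w],(W,H),interpolation=cv2.INTER_CUBIC)
# each 400x300
m=np.vstack([np.hstack([c(t,392,192,80,60,400,300),c(t,180,165,120,110,327,300)]),
 np.hstack([c(s,365,260,80,60,400,300),c(s,220,140,109,100,327,300)])])
cv2.imwrite("pics/m1.png",m)
dt,ds=np.load("pics/top1.npy"),np.load("pics/side1.npy")
def dep(n,d,u,v):
    o,q=ray(n,u,v);return np.round(o+q*d[v,u],4)
for n,d,pts in(("top",dt,[(432,222),(420,222),(331,237),(355,163),(240,212),(240,185),(214,215),(75,385)]),("side",ds,[(405,294),(285,163)])):
    for p in pts:print(n,p,dep(n,d,*p))
print(proj("top",[.241,.63,.237]))
E
```

```text
top (432, 222) [ 0.4982 -0.2498  0.053 ]
top (420, 222) [ 0.4996 -0.2267  0.034 ]
top (331, 237) [ 0.4597 -0.0235  0.069 ]
top (355, 163) [ 0.6278 -0.0754  0.0647]
top (240, 212) [0.5127 0.1809 0.0597]
top (240, 185) [0.5706 0.1799 0.0802]
top (214, 215) [0.503  0.2348 0.0787]
top (75, 385) [0.1639 0.4594 0.1902]
side (405, 294) [ 0.4909 -0.263   0.0364]
side (285, 163) [0.5347 0.2005 0.0575]
[-27.15310765 345.09279713]
```

View pics/m1.png

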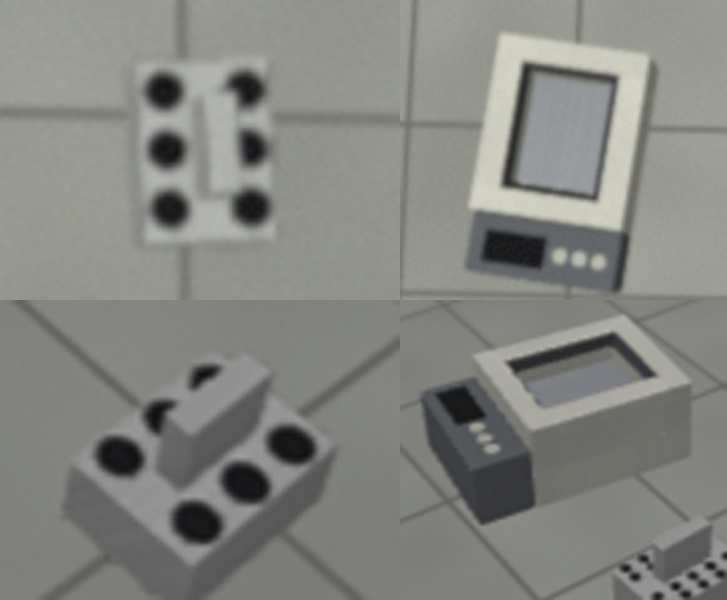

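The enlarged crop shows the six-well block's rib-top centre at top (436.8,220.4) and side (409.4,278.4). The recess mouth centre is at top (238.9,212.9) and side (281.6,163.2). Next I'll triangulate both and get the yaws.

```bash
python3 - <<'E'
from h import *
for n,t,s in(("rib",(436.8,220.4),(409.4,278.4)),("recess",(238.9,212.9),(281.6,163.2))):
    p,e=tri(t,s);print(n,p.round(4),np.round(e,4))
f=lambda u,v:(392+u/5,192+v/5); g=lambda u,v:(180+(u-400)/2.725,165+v/2.727)
print("rib ends",[atz("top",*f(*q),.068).round(4) for q in((205,94),(237,93),(241,188),(212,193))])
print("blk corners",[atz("top",*f(*q),.034).round(4) for q in((138,66),(266,62),(272,238),(145,242))])
print("mouth",[atz("top",*g(*q),.08).round(4) for q in((524,63),(618,76),(598,198),(503,185))])
print("outer",[atz("top",*g(*q),.08).round(4) for q in((499,33),(652,55),(627,231),(469,209))])
# depth cloud
d=np.load("pics/top1.npy");vv,uu=np.mgrid[:400,:640]
o,_=ray("top",0,0);c=r.camera_info("top");K,P=np.array(c["mtx"]),np.array(c["pose"])
R=np.stack([uu,vv,np.ones_like(uu)],-1)@np.linalg.inv(K).T@P[:3,:3].T
X=o+R*d[...,None]
def box(m,n):
    q=X[m];print(n,m.sum(),q.mean(0).round(4),cv2.minAreaRect((q[:,:2]*1000).astype(np.float32)))
w=(abs(X[...,0]-.5)<.07)&(abs(X[...,1]+.25)<.06)
box(w&(X[...,2]>.06),"rib");box(w&(X[...,2]>.028),"blk")
w=(abs(X[...,0]-.52)<.14)&(abs(X[...,1]-.18)<.12)
box(w&(X[...,2]>.075)&(X[...,2]<.09),"rim")
w=(abs(X[...,0]-.52)<.035)&(abs(X[...,1]-.18)<.025)
print("floor",np.median(X[w],0).round(4))
for n,a,b in(("many",331,237),("half",355,163)):
    w=(abs(uu-a)<22)&(abs(vv-b)<24);box(w&(X[...,2]>.028),n)
E
```

```text
rib [ 0.5008 -0.2574  0.0677] [0.0003 0.0003]
recess [0.5099 0.1796 0.0776] [0.0014 0.0014]
rib ends [array([ 0.5218, -0.249 ,  0.068 ]), array([ 0.5224, -0.2632,  0.068 ]), array([ 0.4803, -0.2643,  0.068 ]), array([ 0.4778, -0.2515,  0.068 ])]
blk corners [array([ 0.5382, -0.2262,  0.034 ]), array([ 0.541 , -0.2848,  0.034 ]), array([ 0.4605, -0.2861,  0.034 ]), array([ 0.4577, -0.2285,  0.034 ])]
mouth [array([0.5631, 0.2118, 0.08  ]), array([0.5537, 0.135 , 0.08  ]), array([0.4547, 0.1477, 0.08  ]), array([0.4638, 0.2244, 0.08  ])]
outer [array([0.5875, 0.2332, 0.08  ]), array([0.5714, 0.1079, 0.08  ]), array([0.4288, 0.1236, 0.08  ]), array([0.4441, 0.2508, 0.08  ])]
rib 141 [ 0.4992 -0.2551  0.067 ] ((499.742431640625, -255.57037353515625), (44.881107330322266, 14.101630210876465), 1.692435383796692)
blk 975 [ 0.4996 -0.2538  0.0393] ((500.52655029296875, -255.7377471923828), (83.16468811035156, 60.66060256958008), 1.2095434665679932)
rim 2149 [0.5076 0.1818 0.0794] ((508.22589111328125, 181.64788818359375), (124.80135345458984, 144.1280059814453), 82.40811920166016)
floor [0.5202 0.1796 0.0574]
many 961 [ 0.4607 -0.0219  0.0466] ((447.7650451660156, -22.47835350036621), (111.3703384399414, 59.409202575683594), 1.7101972103118896)
half 502 [ 0.6249 -0.0771  0.0722] ((521.4501953125, -57.959468841552734), (63.28324508666992, 277.32257080078125), 78.97848510742188)
```

Block: rib-top centre (0.500,-0.256,0.068), yaw about 1.5°. Recess: (0.509,0.180,0.080), yaw about -7.4°. The heights match the text, so I'll start moving.

```bash
python3 -m inch '[{"x":1,"y":0,"yaw":-1},{"x":1,"y":0.3,"yaw":-1},{"x":1,"y":0.3,"yaw":-1},{"x":1,"y":0.5,"yaw":-1},{"x":1,"y":0.7,"yaw":-1}]' 1
```

```text
validation failed for argument at $[0]...
```

```bash
python3 -m inch '[{"x":0.8,"y":1,"yaw":-0.6},{"x":0.6,"y":1},{"x":0.6,"y":1},{"x":0.4,"y":1},{"x":0.4,"y":1}]'
```

```text
validation failed for argument at $[0]...
```

```bash
python3 -m inch '[{"x":1,"y":0,"z":0,"yaw":-1},{"x":1,"y":0.3,"z":0,"yaw":-1},{"x":1,"y":0.3,"z":0,"yaw":-1},{"x":1,"y":0.5,"z":0,"yaw":-1},{"x":1,"y":0.7,"z":0,"yaw":-1}]' 1
```

```text
time_s: 0.52
tcp_pos: [0.354, 0.5587, 0.2332]
eef_rot: [179.7, 0.1, 0.2]
contact_force: [0.6, 1.1, -0.3]
gripper_width: 0.0877
```

```bash
A='' ; python3 -m inch '[{"x":0.4,"y":1,"z":0,"yaw":-0.3},{"x":0.4,"y":1,"z":0,"yaw":0},{"x":0.4,"y":1,"z":0,"yaw":0},{"x":0.4,"y":1,"z":0,"yaw":0},{"x":0.4,"y":1,"z":0,"yaw":0}]'
python3 -m inch '[{"x":0.4,"y":1,"z":0,"yaw":0},{"x":0.4,"y":1,"z":0,"yaw":0},{"x":0.4,"y":1,"z":0,"yaw":0},{"x":0.4,"y":1,"z":0,"yaw":0},{"x":0.4,"y":1,"z":0,"yaw":0}]'
python3 -m inch '[{"x":0.2,"y":1,"z":0,"yaw":0},{"x":0.2,"y":1,"z":0,"yaw":0},{"x":0.2,"y":1,"z":0,"yaw":0},{"x":0.2,"y":1,"z":0,"yaw":0},{"x":0.2,"y":1,"z":0,"yaw":0}]'
```

```text
time_s: 0.93
tcp_pos: [0.4109, 0.4284, 0.2299]
eef_rot: [179.4, 0.3, 1.7]
contact_force: [0.7, -0.0, 0.4]
gripper_width: 0.0875
time_s: 1.35
tcp_pos: [0.4653, 0.2974, 0.2295]
eef_rot: [179.2, 0.5, 1.7]
contact_force: [0.3, 0.6, 0.2]
gripper_width: 0.0876
time_s: 1.77
tcp_pos: [0.4943, 0.1659, 0.2295]
eef_rot: [179.1, 0.6, 1.7]
contact_force: [0.2, 0.2, -0.3]
gripper_width: 0.0876
```

```bash
python3 -m inch '[{"x":0.05,"y":1,"z":0,"yaw":0},{"x":0.05,"y":1,"z":0,"yaw":0},{"x":0.05,"y":1,"z":0,"yaw":0},{"x":0,"y":1,"z":0,"yaw":0},{"x":0,"y":1,"z":0,"yaw":0}]'
python3 -m inch '[{"x":0,"y":1,"z":0,"yaw":0},{"x":0,"y":1,"z":0,"yaw":0},{"x":0,"y":1,"z":0,"yaw":0},{"x":0,"y":1,"z":0,"yaw":0},{"x":0,"y":1,"z":0,"yaw":0}]'
python3 -m inch '[{"x":0,"y":1,"z":0,"yaw":0},{"x":0,"y":1,"z":0,"yaw":0},{"x":0,"y":1,"z":0,"yaw":0},{"x":0,"y":1,"z":0,"yaw":0},{"x":0,"y":1,"z":0,"yaw":0}]'
```

```text
time_s: 2.18
tcp_pos: [0.5008, 0.0343, 0.2301]
eef_rot: [179.1, 0.8, 1.7]
contact_force: [1.8, -0.1, 0.3]
gripper_width: 0.0879
time_s: 2.6
tcp_pos: [0.5023, -0.0971, 0.2312]
eef_rot: [179.1, 0.9, 1.7]
contact_force: [-0.5, 0.1, 0.6]
gripper_width: 0.0877
time_s: 3.02
tcp_pos: [0.5038, -0.2283, 0.2321]
eef_rot: [179.1, 1.0, 1.7]
contact_force: [1.1, 0.1, 0.7]
gripper_width: 0.0877
```

```bash
python3 -m inch '[{"x":-0.1,"y":1,"z":0.5,"yaw":0},{"x":0,"y":0.05,"z":1,"yaw":0},{"x":0,"y":0,"z":1,"yaw":0},{"x":0,"y":0,"z":1,"yaw":0},{"x":0,"y":0,"z":0.9,"yaw":0}]'
python3 - <<'E'
from h import *
a,_=r.capture("side");b,_=r.capture("top")
print(r.get_state()["tcp_pos"])
m=np.hstack([cv2.resize(a[220:340,330:490],(480,360)),cv2.resize(b[160:280,380:487],(321,360))])
cv2.imwrite("pics/m2.png",m[:,:799,::-1])
E
```

```text
time_s: 3.43
tcp_pos: [0.5023, -0.2646, 0.123]
eef_rot: [179.0, 0.5, 1.3]
contact_force: [-0.2, 0.6, 1.2]
gripper_width: 0.0876
[ 0.49996136 -0.26377362  0.1206221 ]
```

View pics/m2.png

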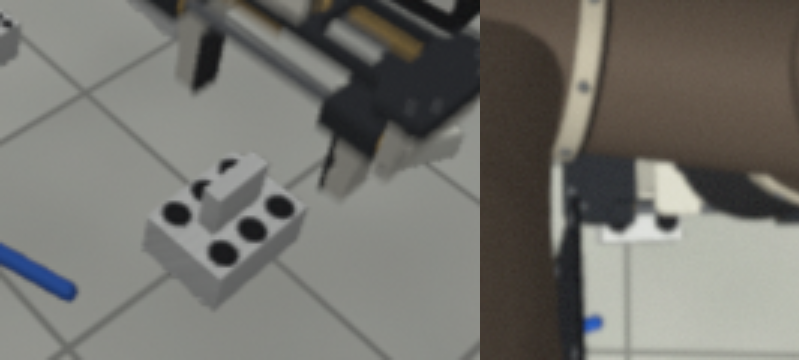

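The gripper straddles the rib, with the block undisturbed at side-crop (225,230). The TCP is 8 mm too far in -y. I'll correct that and descend.

```bash
python3 -m inch '[{"x":0,"y":-0.3,"z":0.5,"yaw":0},{"x":0,"y":0,"z":0.8,"yaw":0},{"x":0,"y":0,"z":0.8,"yaw":0},{"x":0,"y":0,"z":0.3,"yaw":0},{"x":0,"y":0,"z":0,"yaw":0}]'
```

```text
time_s: 3.95
tcp_pos: [0.5024, -0.2578, 0.0644]
eef_rot: [178.9, 0.6, 1.4]
contact_force: [-0.3, -0.4, -0.5]
gripper_width: 0.0876
```

```bash
python3 -m inch '[{"x":-0.07,"y":-0.07,"z":0.4,"yaw":0},{"x":0,"y":0,"z":0.2,"yaw":0},{"x":0,"y":0,"z":0,"yaw":0}]'
```

```text
time_s: 4.2
tcp_pos: [0.5026, -0.2565, 0.0516]
eef_rot: [178.8, 0.4, 1.5]
contact_force: [-0.2, 0.0, 0.7]
gripper_width: 0.0877
```

```bash
python3 -m inch '[{"x":0,"y":0,"z":0,"yaw":0},{"x":0,"y":0,"z":0,"yaw":0},{"x":0,"y":0,"z":0,"yaw":0},{"x":0,"y":0,"z":0,"yaw":0},{"x":0,"y":0,"z":0,"yaw":0}]' -1 50
python3 -m inch '[{"x":0,"y":0,"z":0,"yaw":0},{"x":0,"y":0,"z":0,"yaw":0},{"x":0,"y":0,"z":0,"yaw":0},{"x":0,"y":0,"z":0,"yaw":0},{"x":0,"y":0,"z":0,"yaw":0}]'
```

```text
time_s: 4.62
tcp_pos: [0.5041, -0.2569, 0.054]
eef_rot: [178.8, 0.2, 1.5]
contact_force: [0.6, -0.7, -0.3]
gripper_width: 0.0598
time_s: 5.03
tcp_pos: [0.5043, -0.257, 0.0545]
eef_rot: [178.8, 0.2, 1.5]
contact_force: [0.8, 1.0, -0.2]
gripper_width: 0.0263
```

```bash
python3 -m inch '[{"x":-0.05,"y":0,"z":0.1,"yaw":0},{"x":0,"y":0,"z":0.05,"yaw":0},{"x":0,"y":0,"z":0,"yaw":0},{"x":0,"y":0,"z":0,"yaw":0},{"x":0,"y":0,"z":0,"yaw":0}]'
```

```text
time_s: 5.45
tcp_pos: [0.5031, -0.2563, 0.0514]
eef_rot: [178.8, 0.1, 1.5]
contact_force: [-0.3, 0.4, 0.3]
gripper_width: 0.0139
```

```bash
python3 -m inch '[{"x":0,"y":0,"z":-0.1,"yaw":0},{"x":0,"y":0,"z":-0.3,"yaw":0},{"x":0,"y":0,"z":-0.4,"yaw":0},{"x":0,"y":0,"z":-0.4,"yaw":0},{"x":0,"y":0,"z":0,"yaw":0}]'
```

```text
time_s: 5.87
tcp_pos: [0.5012, -0.2554, 0.082]
eef_rot: [178.9, 0.4, 1.5]
contact_force: [0.4, 0.7, -2.3]
gripper_width: 0.0136
```

```bash
python3 -m inch '[{"x":0,"y":0,"z":-0.8,"yaw":0},{"x":0,"y":0,"z":-1,"yaw":0},{"x":0,"y":-0.2,"z":-1,"yaw":0},{"x":0,"y":-0.5,"z":-0.5,"yaw":0},{"x":0,"y":-0.8,"z":0,"yaw":0}]'
python3 -m inch '[{"x":0,"y":-0.8,"z":0,"yaw":0.4},{"x":0,"y":-0.8,"z":0,"yaw":0.4},{"x":0,"y":-0.8,"z":0,"yaw":0.4},{"x":0,"y":-0.8,"z":0,"yaw":0.4},{"x":0,"y":-0.8,"z":0,"yaw":0.4}]'
```

```text
time_s: 6.28
tcp_pos: [0.4998, -0.2175, 0.1682]
eef_rot: [178.9, 0.5, 1.3]
contact_force: [0.3, 0.5, -2.7]
gripper_width: 0.014
time_s: 6.7
tcp_pos: [0.5032, -0.1141, 0.1703]
eef_rot: [179.0, -0.1, -7.2]
contact_force: [1.4, 1.1, -2.3]
gripper_width: 0.0138
```

```bash
python3 -m inch '[{"x":-0.1,"y":-0.8,"z":0,"yaw":0},{"x":-0.1,"y":-0.8,"z":0,"yaw":0},{"x":-0.1,"y":-0.8,"z":0,"yaw":0},{"x":-0.1,"y":-0.8,"z":0,"yaw":0},{"x":-0.1,"y":-0.8,"z":0,"yaw":0}]'
python3 -m inch '[{"x":-0.1,"y":-0.8,"z":0,"yaw":0},{"x":-0.1,"y":-0.8,"z":0,"yaw":0},{"x":-0.1,"y":-0.8,"z":0,"yaw":0},{"x":-0.1,"y":-0.8,"z":0,"yaw":0},{"x":-0.1,"y":-0.8,"z":0,"yaw":0}]'
python3 -m inch '[{"x":-0.1,"y":-0.8,"z":0,"yaw":0},{"x":-0.1,"y":-0.8,"z":0,"yaw":0},{"x":-0.1,"y":-0.6,"z":0,"yaw":0},{"x":-0.1,"y":-0.3,"z":0,"yaw":0},{"x":0,"y":0,"z":0,"yaw":0}]'
python3 - <<'E'
from h import *
a,_=r.capture("side");s=r.get_state()
print(s["tcp_pos"],s["eef_rot"])
cv2.imwrite("pics/m3.png",cv2.resize(a[90:240,190:350],(640,600),interpolation=cv2.INTER_CUBIC)[:,:,::-1])
E
```

```text
time_s: 7.12
tcp_pos: [0.5028, -0.0083, 0.1704]
eef_rot: [179.1, -0.3, -7.4]
contact_force: [0.7, 0.6, -2.7]
gripper_width: 0.0138
time_s: 7.53
tcp_pos: [0.502, 0.0977, 0.1706]
eef_rot: [179.3, -0.4, -7.5]
contact_force: [0.1, -0.2, -3.1]
gripper_width: 0.014
time_s: 7.95
tcp_pos: [0.4994, 0.1674, 0.1711]
eef_rot: [179.4, -0.5, -7.3]
contact_force: [-0.6, -0.4, -2.6]
gripper_width: 0.0134
[0.49936728 0.1668161  0.17113088] [179.40224475  -0.45001962  -7.32068336]
```

View pics/m3.png

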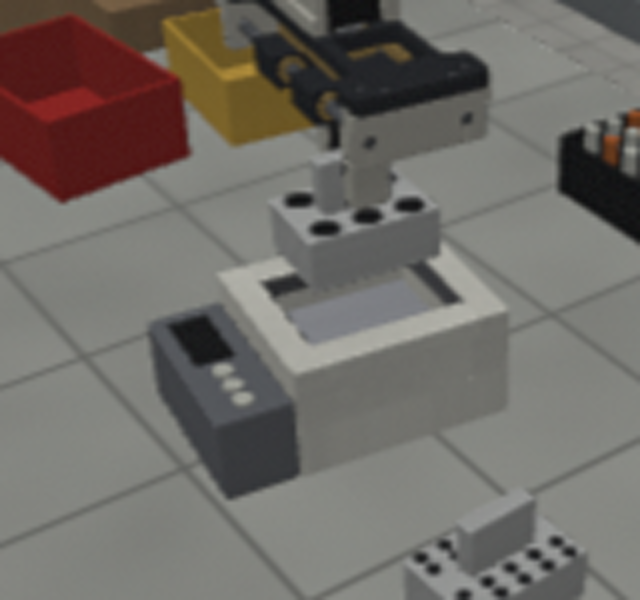

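The block hangs level above the recess. Its top-face corners in the side crop are left (270,205), front (308,250) and right (440,215). I'll check the block's centre relative to the TCP.

```bash
python3 - <<'E'
from h import *
q=[atz("side",190+u/4,90+v/4,.1536) for u,v in((270,205),(308,250),(440,215))]
print(np.round(q,4),"len",np.linalg.norm(q[0]-q[1]),np.linalg.norm(q[2]-q[1]))
c=(q[0]+q[2])/2; t=r.get_state()["tcp_pos"]; print("centre",c,"rel tcp",c-t)
E
```

```text
[[0.4559 0.1911 0.1536]
 [0.4481 0.1356 0.1536]
 [0.5303 0.1242 0.1536]] len 0.05609741710333184 0.08300103164486153
centre [0.493082  0.1576627 0.1536   ] rel tcp [-0.00628528 -0.0091534  -0.01753088]
```

```bash
python3 - <<'E'
from h import *
print("recess side", atz("side",281.6,163.2,.08),"top",atz("top",238.9,212.9,.08))
# from this crop: mouth/outer corners
print([atz("side",190+u/4,90+v/4,.08).round(4) for u,v in((218,275),(295,375),(508,312))])
a,_=r.capture("top");s=r.get_state();cv2.imwrite("pics/m4.png",cv2.resize(a[160:280,170:330],(640,480),interpolation=cv2.INTER_CUBIC)[:,:,::-1])
# predicted rib-top end and block corner in side image if block y-centred on TCP
t=s["tcp_pos"];y=np.radians(-7.4);R=np.array([[np.cos(y),-np.sin(y)],[np.sin(y),np.cos(y)]])
for n,p in(("L",(-42,30)),("F",(-42,-30)),("R",(42,-30))):
    xy=t[:2]+R@((np.array(p)+[-3,0])/1000);print(n,(proj("side",[*xy,t[2]-.0174])-[190,90])*4)
for n,p in(("L",(-42,30)),("F",(-42,-30)),("R",(42,-30))):
    xy=t[:2]+R@((np.array(p)+[-3,0])/1000);print(n,(proj("top",[*xy,t[2]-.0174])-[170,160])*4)
E
```

```text
recess side [0.50917802 0.17571674 0.08      ] top [0.50840825 0.17992944 0.08      ]
[array([0.444 , 0.2477, 0.08  ]), array([0.4287, 0.1272, 0.08  ]), array([0.5684, 0.1068, 0.08  ])]
L [264.93243256 196.20603481]
F [306.08436057 243.34962126]
R [438.32164133 207.89453672]
L [205.98370337 292.26380562]
F [321.96633514 309.46610665]
R [348.73938135 147.87233365]
```

View pics/m4.png

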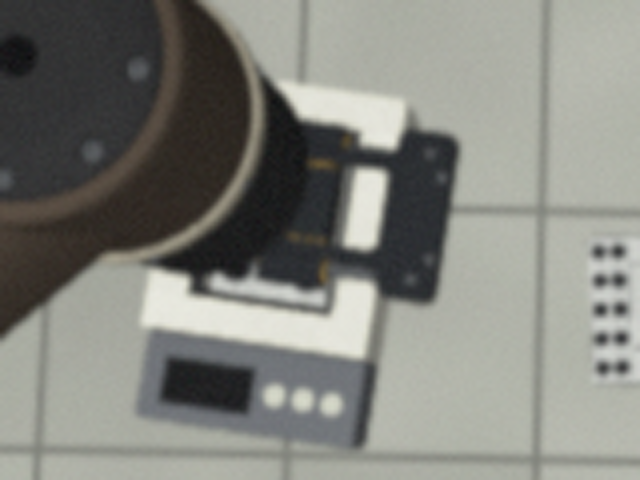

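In the top crop the block's -x edge runs from (207,290) to (327,305), which matches the prediction within about 2 mm. The block is centred on the TCP with about -3 mm in x. Now I'll move over the recess centre and lower it.

```bash
python3 -m inch '[{"x":0.25,"y":-0.35,"z":0,"yaw":0},{"x":0.2,"y":-0.3,"z":0,"yaw":0},{"x":0,"y":0,"z":0.2,"yaw":0},{"x":0,"y":0,"z":0.4,"yaw":0},{"x":0,"y":0,"z":0.3,"yaw":0}]'
```

```text
time_s: 8.47
tcp_pos: [0.5148, 0.1793, 0.1486]
eef_rot: [179.5, -0.6, -7.5]
contact_force: [0.1, -0.4, -3.6]
gripper_width: 0.0136
```

```bash
python3 -m inch '[{"x":-0.11,"y":-0.06,"z":0.3,"yaw":0},{"x":0,"y":0,"z":0.3,"yaw":0},{"x":0,"y":0,"z":0.1,"yaw":0},{"x":0,"y":0,"z":0,"yaw":0}]'
python3 - <<'E'
from h import *
a,_=r.capture("side");s=r.get_state()
print(s["tcp_pos"],s["eef_rot"],s["contact_force"])
cv2.imwrite("pics/m5.png",cv2.resize(a[100:220,220:350],(650,600),interpolation=cv2.INTER_CUBIC)[:,:,::-1])
E
```

```text
time_s: 8.8
tcp_pos: [0.51, 0.1787, 0.1253]
eef_rot: [179.3, -0.3, -7.6]
contact_force: [0.5, -0.4, -4.0]
gripper_width: 0.0139
[0.50999897 0.17868557 0.12554755] [179.25942702  -0.28809462  -7.62263773] [ 0.01713013  0.20914778 -4.05783579]
```

View pics/m5.png

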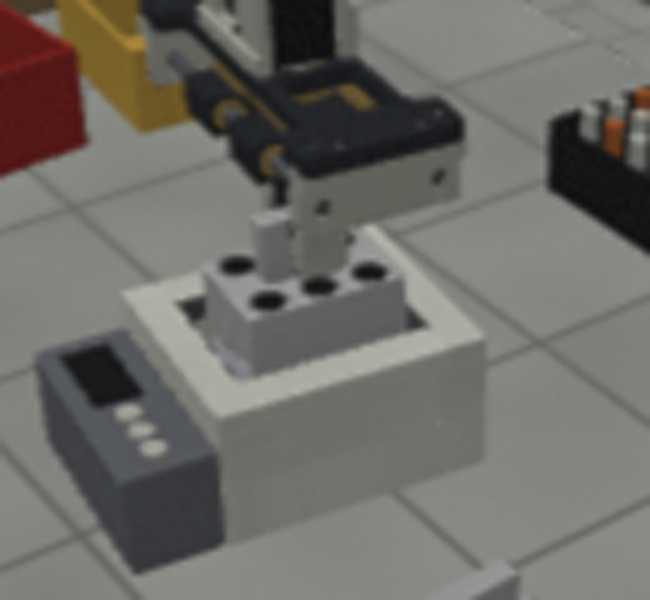

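The block's underside has entered the mouth, with gaps visible at both ends (crop left (190,310), right (420,320)). No contact force yet, so I'll go on down gently.

```bash
python3 -m inch '[{"x":0,"y":-0.04,"z":0.2,"yaw":0},{"x":0,"y":0,"z":0.2,"yaw":0},{"x":0,"y":0,"z":0.1,"yaw":0},{"x":0,"y":0,"z":0,"yaw":0}]'
python3 -m inch '[{"x":0,"y":0,"z":0.15,"yaw":0},{"x":0,"y":0,"z":0.1,"yaw":0},{"x":0,"y":0,"z":0,"yaw":0}]'
```

```text
time_s: 9.18
tcp_pos: [0.5108, 0.1801, 0.1127]
eef_rot: [179.3, -0.4, -7.6]
contact_force: [0.1, -0.1, -3.7]
gripper_width: 0.0136
time_s: 9.43
tcp_pos: [0.512, 0.1804, 0.1082]
eef_rot: [179.4, -0.5, -7.5]
contact_force: [-0.2, 0.5, -2.7]
gripper_width: 0.0136
```

```bash
python3 -m inch '[{"x":0,"y":0,"z":0.15,"yaw":0},{"x":0,"y":0,"z":0.15,"yaw":0},{"x":0,"y":0,"z":0.15,"yaw":0}]'
```

```text
time_s: 9.68
tcp_pos: [0.5129, 0.1804, 0.101]
eef_rot: [179.5, -0.7, -7.4]
contact_force: [-7.9, -0.4, 15.4]
gripper_width: 0.0138
```

```bash
python3 -m inch '[{"x":-0.08,"y":0,"z":0.15,"yaw":0},{"x":-0.04,"y":0,"z":0.15,"yaw":0},{"x":0,"y":0,"z":0.1,"yaw":0}]'
```

```text
time_s: 9.93
tcp_pos: [0.5134, 0.1806, 0.0968]
eef_rot: [179.5, -1.1, -7.2]
contact_force: [-15.3, -1.0, 28.1]
gripper_width: 0.0137
```

```bash
python3 -m inch '[{"x":-0.15,"y":0,"z":0.05,"yaw":0},{"x":-0.1,"y":0,"z":0.1,"yaw":0}]'
python3 - <<'E'
from h import *
a,_=r.capture("side");s=r.get_state()
print(s["tcp_pos"],s["eef_rot"],s["contact_force"])
cv2.imwrite("pics/m6.png",cv2.resize(a[110:220,230:340],(600,600),interpolation=cv2.INTER_CUBIC)[:,:,::-1])
E
```

```text
time_s: 10.1
tcp_pos: [0.5109, 0.1821, 0.0968]
eef_rot: [179.7, -1.5, -7.1]
contact_force: [2.4, -7.3, 18.3]
gripper_width: 0.0132
[0.51081936 0.18204784 0.09693473] [179.69759303  -1.56524509  -7.10931783] [ 0.78477642 -4.30682055 12.76676637]
```

View pics/m6.png

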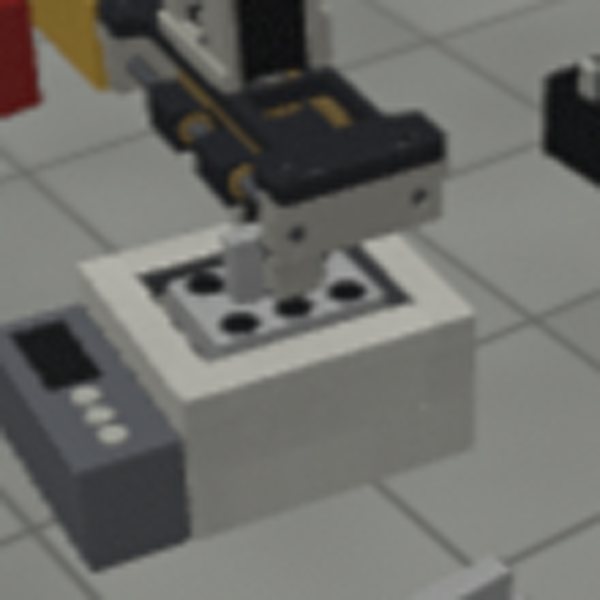

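The block's top looks almost level with the rim, at crop (275,305). One more press will confirm it is on the stop.

```bash
python3 -m inch '[{"x":0,"y":0,"z":0.15,"yaw":0},{"x":0,"y":0,"z":0.2,"yaw":0},{"x":0,"y":0,"z":0.2,"yaw":0}]'
python3 -m inch '[{"x":0,"y":0,"z":0.2,"yaw":0},{"x":0,"y":0,"z":0.2,"yaw":0}]'
```

```text
time_s: 10.4
tcp_pos: [0.5126, 0.1818, 0.0961]
eef_rot: [179.7, -2.0, -6.8]
contact_force: [-30.3, -1.9, 58.0]
gripper_width: 0.0136
time_s: 10.57
tcp_pos: [0.5124, 0.1818, 0.0961]
eef_rot: [179.8, -2.2, -6.7]
contact_force: [-24.3, -3.3, 50.9]
gripper_width: 0.0136
```

58 N with no further travel, so it is on the stop. Unload, open and retreat.

```bash
python3 -m inch '[{"x":-0.05,"y":0,"z":-0.03,"yaw":0},{"x":0,"y":0,"z":0,"yaw":0},{"x":0,"y":0,"z":0,"yaw":0}]'
python3 -m inch '[{"x":0,"y":0,"z":0,"yaw":0},{"x":0,"y":0,"z":0,"yaw":0},{"x":0,"y":0,"z":0,"yaw":0},{"x":0,"y":0,"z":0,"yaw":0},{"x":0,"y":0,"z":0,"yaw":0}]' 0.3
```

```text
time_s: 10.82
tcp_pos: [0.5115, 0.1829, 0.1004]
eef_rot: [-179.9, -2.4, -6.6]
contact_force: [0.1, -0.1, -3.2]
gripper_width: 0.0141
time_s: 11.23
tcp_pos: [0.5126, 0.1832, 0.0991]
eef_rot: [-180.0, -2.4, -6.6]
contact_force: [0.3, -0.1, 0.3]
gripper_width: 0.0419
```

Unloading lifted it about 4 mm before release, and it dropped back onto the plate. I'll retreat and check.

```bash
python3 -m inch '[{"x":0,"y":0,"z":-0.3,"yaw":0},{"x":0,"y":0,"z":-1,"yaw":0},{"x":0,"y":0,"z":-1,"yaw":0},{"x":0,"y":0,"z":-1,"yaw":0},{"x":0,"y":0,"z":-1,"yaw":0}]'
python3 -m inch '[{"x":0,"y":1,"z":0,"yaw":0},{"x":0,"y":1,"z":0,"yaw":0},{"x":0,"y":1,"z":0,"yaw":0},{"x":0,"y":1,"z":0,"yaw":0},{"x":0,"y":1,"z":0,"yaw":0}]'
python3 -m inch '[{"x":0,"y":1,"z":0,"yaw":0},{"x":0,"y":1,"z":0,"yaw":0},{"x":0,"y":1,"z":0,"yaw":0},{"x":0,"y":1,"z":0,"yaw":0},{"x":0,"y":0,"z":0,"yaw":0}]'
python3 - <<'E'
from h import *
a,_=r.capture("side");b,d=r.capture("top");s=r.get_state()
print(s["tcp_pos"],s["contact_force"])
f=lambda i:cv2.resize(i,(400,400),interpolation=cv2.INTER_CUBIC)
cv2.imwrite("pics/m7.png",np.hstack([f(a[110:220,230:340]),f(b[170:270,190:290])])[:,:,::-1])
vv,uu=np.mgrid[:400,:640];c=r.camera_info("top");K,P=np.array(c["mtx"]),np.array(c["pose"])
X=P[:3,3]+(np.stack([uu,vv,np.ones_like(uu)],-1)@np.linalg.inv(K).T@P[:3,:3].T)*d[...,None]
w=(abs(X[...,0]-.51)<.05)&(abs(X[...,1]-.18)<.04)
q=X[w&(X[...,2]>.1)];print("rib",len(q),q.mean(0).round(4),np.median(q[:,2]),cv2.minAreaRect((q[:,:2]*1000).astype(np.float32)))
y=np.radians(-7.4);L=(X[...,:2]-[.509,.18])@np.array([[np.cos(y),-np.sin(y)],[np.sin(y),np.cos(y)]])
for n,x0 in(("-x end",-.035),("+x end",.035)):
    m=(abs(L[...,0]-x0)<.004)&(abs(L[...,1])<.02);print(n,m.sum(),np.percentile(X[m][:,2],[25,50,75]).round(4))
m=(abs(L[...,1])>.045)&(abs(L[...,1])<.058)&(abs(L[...,0])<.05);print("rim",np.median(X[m][:,2]))
for sy in(-1,1):
    m=(abs(L[...,1]-sy*.012)<.003)&(abs(L[...,0])<.03);print("face y",sy,np.percentile(X[m][:,2],[50,75]).round(4))
E
```

```text
time_s: 11.65
tcp_pos: [0.5052, 0.1812, 0.2051]
eef_rot: [179.5, -1.8, -6.7]
contact_force: [0.8, 0.7, 0.2]
gripper_width: 0.0566
time_s: 12.07
tcp_pos: [0.4947, 0.0588, 0.2163]
eef_rot: [180.0, -2.6, -6.3]
contact_force: [0.5, -0.2, -0.2]
gripper_width: 0.0573
time_s: 12.48
tcp_pos: [0.4818, -0.048, 0.22]
eef_rot: [-180.0, -2.7, -6.3]
contact_force: [-0.5, 0.7, -0.9]
gripper_width: 0.0568
[ 0.48266912 -0.0460291   0.2200703 ] [-0.1195451   0.8858566  -0.39317617]
rib 5 [0.5299 0.1834 0.1126] 0.1119085599520857 ((530.3690795898438, 183.24615478515625), (2.0408952236175537, 6.753686428070068), 19.474443435668945)Traceback (most recent call last):
  File "<stdin>", line 12, in <module>
    return _quantile_unchecked(
        a, q, axis, out, overwrite_input, method, keepdims, weights)
    return _ureduce(a,
                    func=_quantile_ureduce_func,
    ...<5 lines>...
                    overwrite_input=overwrite_input,
                    method=method)
    r = func(a, **kwargs)
    result = _quantile(arr,
                       quantiles=q,
    ...<2 lines>...
                       out=out,
                       weights=wgt)
    slices_having_nans = np.isnan(arr[-1, ...])
                                  ~~~^^^^^^^^^
IndexError: index -1 is out of bounds for axis 0 with size 0
```

View pics/m7.png

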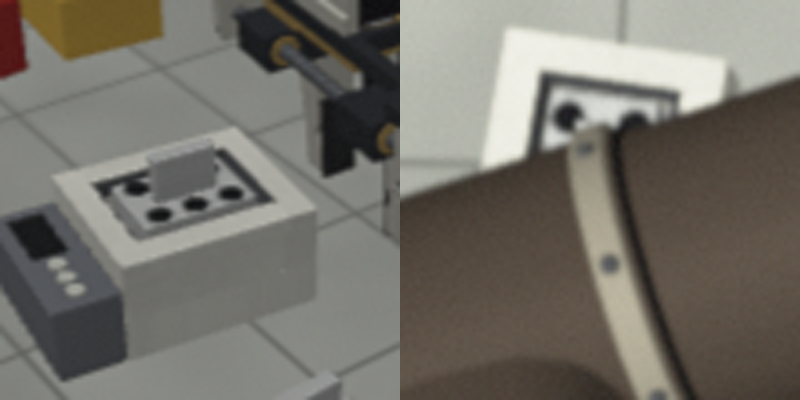

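The block sits in the recess with its rib upright (left crop, (180,170)), but the arm hides it in the top view (right crop). I'll move clear and measure.

```bash
python3 -m inch '[{"x":0.2,"y":1,"z":0,"yaw":0},{"x":0.2,"y":1,"z":0,"yaw":0},{"x":0.2,"y":1,"z":0,"yaw":0},{"x":0.2,"y":1,"z":0,"yaw":0},{"x":0.2,"y":1,"z":0,"yaw":0}]'
python3 -m inch '[{"x":0.2,"y":1,"z":0,"yaw":0},{"x":0.2,"y":1,"z":0,"yaw":0},{"x":0.2,"y":1,"z":0,"yaw":0},{"x":0.2,"y":0.5,"z":0,"yaw":0},{"x":0,"y":0,"z":0,"yaw":0}]'
python3 - <<'E'
from h import *
b,d=r.capture("top");s=r.get_state()
vv,uu=np.mgrid[:400,:640];c=r.camera_info("top");K,P=np.array(c["mtx"]),np.array(c["pose"])
X=P[:3,3]+(np.stack([uu,vv,np.ones_like(uu)],-1)@np.linalg.inv(K).T@P[:3,:3].T)*d[...,None]
w=(abs(X[...,0]-.51)<.05)&(abs(X[...,1]-.18)<.04)
q=X[w&(X[...,2]>.1)];print("rib",len(q),q.mean(0).round(4),np.median(q[:,2]),cv2.minAreaRect((q[:,:2]*1000).astype(np.float32)))
y=np.radians(-7.4);L=(X[...,:2]-[.509,.18])@np.array([[np.cos(y),-np.sin(y)],[np.sin(y),np.cos(y)]])
pc=lambda m:(m.sum(),np.percentile(X[m][:,2],[25,50,75]).round(4) if m.any() else None)
for x0 in(-.034,.034):print("end",x0,pc((abs(L[...,0]-x0)<.004)&(abs(L[...,1])<.008)))
for sy in(-1,1):print("side",sy,pc((abs(L[...,1]-sy*.027)<.003)&(abs(L[...,0])<.03)))
print("rim",pc((abs(L[...,1])>.046)&(abs(L[...,1])<.058)&(abs(L[...,0])<.04)))
cv2.imwrite("pics/m8.png",cv2.resize(b[150:270,190:390],(800,480),interpolation=cv2.INTER_CUBIC)[:,:,::-1])
E
```

```text
time_s: 13.0
tcp_pos: [0.4966, -0.1705, 0.2234]
eef_rot: [-179.9, -3.0, -5.7]
contact_force: [0.7, -0.0, 0.5]
gripper_width: 0.0571
time_s: 13.42
tcp_pos: [0.5113, -0.2633, 0.225]
eef_rot: [-179.9, -3.0, -5.6]
contact_force: [0.2, -0.5, -0.8]
gripper_width: 0.0568
rib 159 [0.5081 0.1815 0.1121] 0.11287470958108536 ((508.6323547363281, 182.2061309814453), (15.098660469055176, 45.008785247802734), 85.34984588623047)
end -0.034 (np.int64(26), array([0.0777, 0.0786, 0.0807]))
end 0.034 (np.int64(26), array([0.0781, 0.079 , 0.081 ]))
side -1 (np.int64(118), array([0.0542, 0.0696, 0.0785]))
side 1 (np.int64(77), array([0.0779, 0.0791, 0.0811]))
rim (np.int64(392), array([0.0783, 0.0796, 0.0809]))
```

View pics/m8.png

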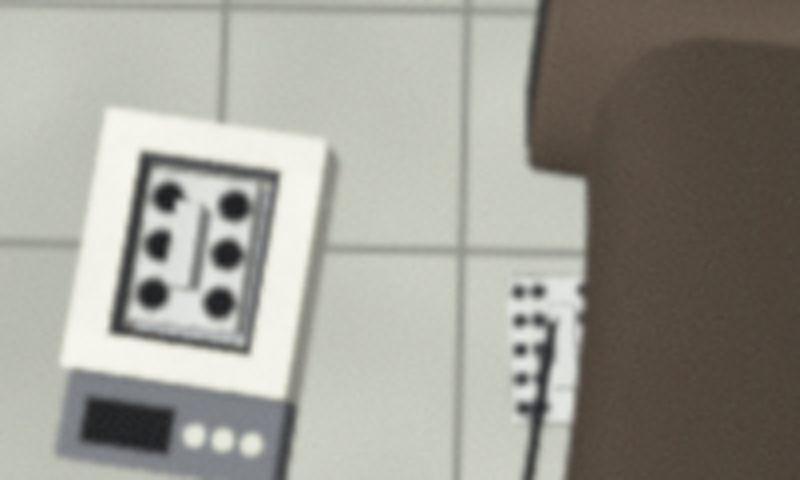

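The block is flush in the recess at crop (195,250): top face 0.079, rim 0.0796, about 2 mm off centre. The many-well block stands untouched at (550,350).

```bash
python3 -c "
from plant import r
print(r.close_job())"
```

```text
the job is handed in; nothing more can be done
None
```

The six-well block is in the heater recess, pressed down to its stop, and released. I handed the job in at about 13.5 s of the 40 s allowed; the hand-in gives no verdict.

**What I did:** I gripped the rib at 50 N, carried the block over, lowered it in and pressed it until travel stopped at 58 N. I then opened the fingers and moved the arm clear.

**Final depth check:**

| Measure | Found | Limit |
|---|---|---|
| Top face vs rim | 0.079 m vs 0.0796 m (flush) | at most 4 mm above |
| Rib top height | 0.113 m (0.114 m expected) | – |
| Distance from recess middle | about 2 mm | 12 mm |
| Angle to recess's long side | about 3° | 11° |

**What was not clean:**
- The first two move commands were refused because every row needs all four keys; nothing moved.
- Pressing produced up to about 30 N sideways at the wrist, probably from the block touching a recess wall.
- The arm lifted the block about 4 mm when I unloaded it. It settled back when released; I did not measure how fast, but a 4 mm fall is well under the 20 mm limit.
- Depth along one long edge of the block (-y) read low, and I put this down to the wells and the gap.
- The side camera placed the held block about 9 mm off in y. The top view and the even pinch contradicted that, so I did not act on it.
- The many-well block stood where it had been in the last picture, as far as the arm let me see. I did not re-check the short block after the move, but nothing went near it.

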